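# Slacken a strap clamp by its knurled handwheel and slide the strap off the coupon

### The arm

A 6-joint arm with a two-finger parallel gripper is mounted at the origin on the work surface; the furniture and walls round the work are solid. World frame = base frame: x ahead of the robot, y to its left, z up, the work surface at z = 0. Lengths are in m, angles in rad, forces in N, time in s.
With the tool pointing down it reaches from about 0.3 to 0.875 m from the base axis. Payload 6.4 kg.
Tool frame: the origin (TCP) lies between the finger pads; the fingertips stand 11 mm ahead of it and the grasp point (between the pads) lies 8 mm behind it; z points along the fingers, y is the line along which they close (so a half turn about z gives the same grasp; the last joint's range is limited). The gripper opens to 85 mm and grips with 20 to 120 N. Pads are 22 mm wide; open, the fingers measure 114 mm over their backs; the gripper's body (76 mm by 85 mm) begins 54 mm behind the grasp point. The pads swing forward as they close: fully open they stand 13 mm farther back than shut.
Start: joints at [-1.458, 0.181, 1.607, -0, 1.354, -0.206], TCP at [0.18, -0.546, 0.242] pointing down, gripper open.
Joint ranges: [-2.99, 2.99], [-0.89, 2.07], [0.3, 2.58], [-1.14, 4.28], [0, 2.63], [-3.12, 3.12]. Speed limits (rad/s): [2.57, 2.57, 3.01, 3.14, 3.14, 3.14].

### API

Orientations are given as a unit quaternion [x, y, z, w].
In Python, from rig import env gives the robot as it stands.
- The arm moves only by the tool servo_tool, never from a script. Its argument "moves" is one flat list of numbers, 7 for each row, row after row: the shift along the tool's x, y, z scaled (see below), then the turn, a rotation vector about the tool's x, y, z scaled (see below), then the opening in per cent of the stroke, from 0 (shut) to 100 (fully open). A call has exactly 10 rows; each row is the pose to reach, as a shift and turn from the pose commanded when the call began, along the tool's axes at that moment, turning the shorter way round; what a row does not reach only later rows make up. The controller multiplies each number of a shift by 100 mm and each number of a turn by pi rad. A row lasts 1/8 s, in which the tool goes at most 62.5 mm and 10.7 degrees, less where a joint would pass 70% of its speed; a pose out of reach is approached as far as the arm can. A call with a number of a shift or a turn outside -1 to 1 is refused whole. A call with a gripper value outside its range is refused whole. The fingers move at their own pace and stop on an object; "force" is the grip in N (left out, the last holds). Time passes only in rows, so rows that repeat a pose let the fingers close, or fill a call up. It gives the time, the measured TCP pose, the force, the opening and the grip force at its end, in the units of the state.
- env.get_state(): the state, without advancing time (a new reading comes with each control period).
- env.camera(name): name is "scene" or "top" or "wrist"; returns (picture, depth): 420x560x3 uint8, red, green, blue; 420x560 float32, m along the optical axis (not along the pixel's ray), 0 where there is no reading.
- env.calibration(name): a dict with "camera_matrix" (3x3 intrinsics, pixels), "R" (3x3) and "t" (3): a world point X has camera coordinates R X + t; the wrist camera has in their place "hand_eye" (4x4, takes a point from camera to tool coordinates, whose origin is the TCP and whose axes are the flange's). Camera axes: x right, y down, z forward; pixel columns grow to the right and rows downward; lengths in m; the calibration is good to about 2 mm. A picture is of the moment at which its call begins: read the wrist's pose just before it. calibration takes no time and is no camera call.
- env.job_done(): hands the job in; it is judged then, once.
Trained networks look in the newest picture that a camera, given by its name, has taken for a name from the list of things; names that differ only in an ending like _2 or _b are one class to them, and where a whole thing is asked for, a point or a joint stands for the part that bears it (a point fixed in the world has none). Each returns a list of dicts, best first, with "confidence" (0 to 1); they miss things now and then, are a little off and sometimes report something else, mostly with a low value. They report only what shows in the picture. A call takes as long as a camera call. They do not tell look-alikes from the thing itself.
- env.look_for(camera, name): "at" ([x, y, z] in m, in world coordinates, good to about 4 mm: the middle of the surface that is visible of it).
- env.masks_of(camera, name): "pixels" (420x560 bool, what is visible of it).
- env.landmark_of(camera, name): "at" ([x, y, z] in m, in world coordinates, good to about 4 mm: a listed point, or the origin of a listed thing).
The state is a dict: "time_s": time; "qpos": joint angles; "joint_velocities": joint speeds; "effort": joint torques, N m; "tool_pos": TCP position; "eef_rot": TCP orientation; "wrist_force": force on the tool from outside, world axes, zero at the start; "wrist_torque": the same for the moment, N m; "grip_width": finger opening in m; "gripper_force": force on a finger pad.
Only numpy, scipy, OpenCV 4.12 (cv2) and the standard library are available. Lean on these libraries where they do the work, as an engineer would, in place of code of your own. Each camera call takes 0.05 s, during which the arm holds its last target. There are 200 camera calls.

### The job

Release the coupon in the welding jig using a fingertip only, without gripping or lifting anything: roll the finger along the knurled rim of the handwheel to loosen it two full turns (anticlockwise from above), so that the spring lifts the strap out of its serrated heel block. Then push the strap's nose back toward the handwheel until it is wholly clear of the coupon. The coupon stays lying between its dowels, the handwheel stays two turns open, and the loose tools and parts around are left alone.

Things in the scene. Friction and masses are not known exactly. Their poses are not given: they have to be found in the camera images.
- jig: fixed welding jig: dark steel plate 140 x 257 mm, 12 thick (y -125 to +132, x -70 to +70). Origin on the axis of the upright 16 mm stud, at bench level; z up, +y horizontal along the strap from stud to strap nose. Heights above bench: stud top 82 mm; cap screws, dowels and nut on the plate at most 22 mm.
- wheel_mid (a point): centre of the knurled aluminium handwheel on the stud: disc 90 mm in diameter (too wide to grip), 20 mm high rim, which spans 42 to 62 mm above the bench when tight. This point: on the axis, half-way up the rim (52 mm when tight). Above 48 mm nothing stands beside the rim, all the way round.
- wheel (a joint): handwheel angle, rad: 0 tight (start), grows anticlockwise from above = loosening, 6.28 a turn; rises 3 mm a turn. The dark radial line on its top points to the strap nose at 0 and after each full turn. A finger pressed inward on the rim (4 to 15 N) and carried along it rolls it without slip; it takes 1 to 3 N along the rim and stays where left.
- nose (a point): middle of the flat front end face of the steel strap under the wheel. Strap: 40 mm wide, 12 thick, 24 to 36 mm above the bench when tight, a toe pad under its nose reaches down to the coupon. A spring lifts the strap as the wheel rises, 3 mm a turn. At the start the nose is 88 mm from the stud axis along the jig's +y.
- strap (a joint): how far the strap has slid back, m: 0 at the start, grows as the nose moves along the jig's -y toward the wheel; 0.036 is the slot's end stop. Teeth under the heel sit in a serrated block and lock it until the wheel is about 1.5 turns loose; then it slides under 2 to 5 N and stays. The toe overlaps the coupon by 22 mm at the start.
- coupon_mid (a point): centre of the loose steel coupon under the nose: 50 mm along the jig's y, 100 mm along its x, 6 thick, flat on the plate between six dowels; its top is 18 mm above the bench, a weld bead on it up to 21 mm.
- spare_nut: M12 hexagon nut, 18x20x10, lying on the jig plate (mm); origin at the centre of its underside. To be left alone.
- bolt: M12 bolt, 20x51x18, on the bench (mm); origin at the centre of its underside. To be left alone.
- side_cutter: side cutters, 149x52x16, on the bench (mm); origin at the centre of its underside. To be left alone.
- spare_coupon: second, narrower steel coupon, 30x80x13, on the bench (mm); origin at the centre of its underside. To be left alone.
- coupon: the same coupon as coupon_mid; origin at the centre of its underside, x axis across its 50 mm width.
Mind the look-alikes: they are no part of the job. What is shaped like the coupon but blue or green is not meant.

How it is judged:
By the outcome, as a careful person would: the job done as asked, in the order asked, and still so for the second after the job is handed in, with the robot touching nothing.
It also fails if it takes over 67 s, if anything falls off the work surface, if the arm or the gripper's body presses on something with over 40 N, if the wrist force passes 120 N, or if a joint passes its speed limit or range.

## Working session

There is one attempt and no reset: what is moved stays moved. The work goes in short steps, Python scripts to look and compute and a tool call to move; the robot and the scene stay as the last step left them, time stands still between calls to the robot, and variables do not carry over. Pictures are saved under pics/ and viewed, at most 10 in all, crops included, and the job is handed in when it is done.

Besides the shell and the picture viewer there is one more tool, called after "Emit:" as name(argument=value, ...) on one line, values as JSON. servo_tool: Moves the arm, as the interface text tells. Its arguments: {"type":"object","properties":{"moves":{"type":"array"},"force":{"type":"number"}},"required":["moves"]}

```bash
ls; mkdir -p pics
cat > h.py <<'E'
import numpy as np, cv2
from scipy.spatial.transform import Rotation as Ro
from rig import env
np.set_printoptions(precision=4,suppress=True)
def snap(cam,name):
    p,d=env.camera(cam); cv2.imwrite('pics/'+name,p[:,:,::-1]); return p,d
E
python3 - <<'E'
from h import *
s=env.get_state(); print(s['time_s'],s['tool_pos'],s['eef_rot'],s['wrist_force'],s['grip_width'])
a,_=snap('scene','s0.png')
for n in ['wheel_mid','nose','coupon_mid','jig']: print(n,[(np.array(r['at']),round(r['confidence'],2)) for r in env.landmark_of('scene',n)])
b,_=snap('top','t0.png')
for n in ['wheel_mid','nose','coupon_mid','jig','spare_nut','bolt','side_cutter','spare_coupon']: print(n,[(np.array(r['at']),round(r['confidence'],2)) for r in env.landmark_of('top',n)])
for c in ['top','scene']: print(env.calibration(c))
E
```

```text
pics
0.0 [ 0.1802 -0.5455  0.2414] [ 0.9873  0.1587  0.     -0.0009] [ 0.3624  0.5253 -0.4464] 0.08576720415277986
wheel_mid []
nose [(array([0.5789, 0.008 , 0.0285]), 0.75)]
coupon_mid [(array([0.5819, 0.1539, 0.0032]), 0.94), (array([0.7395, 0.0173, 0.0077]), 0.89), (array([0.5753, 0.0148, 0.016 ]), 0.7), (array([0.578 , 0.0076, 0.0284]), 0.67), (array([ 0.4046, -0.0141,  0.0021]), 0.64)]
jig [(array([ 0.5739, -0.0768, -0.0001]), 0.83)]
wheel_mid []
nose [(array([0.5776, 0.011 , 0.031 ]), 0.97), (array([0.5758, 0.0155, 0.015 ]), 0.61), (array([ 0.4981, -0.3947,  0.0015]), 0.4)]
coupon_mid [(array([0.5742, 0.0136, 0.0136]), 0.91), (array([ 0.4032, -0.0096,  0.007 ]), 0.82), (array([ 0.5847,  0.1515, -0.0008]), 0.8), (array([0.7383, 0.0223, 0.0069]), 0.79)]
jig [(array([ 0.5775, -0.0792,  0.0008]), 0.56)]
spare_nut [(array([ 0.6261, -0.1418,  0.014 ]), 0.56)]
bolt [(array([ 0.3905, -0.3268,  0.0013]), 0.55)]
side_cutter [(array([ 0.4979, -0.3956,  0.0013]), 0.76)]
spare_coupon [(array([ 0.4704,  0.3502, -0.0002]), 0.59)]
{'camera_matrix': array([[411.3848,   0.    , 275.4096],
       [  0.    , 411.3848, 205.975 ],
       [  0.    ,   0.    ,   1.    ]]), 'R': array([[-0.0015, -1.    ,  0.0041],
       [-0.9881,  0.0009, -0.1537],
       [ 0.1537, -0.0042, -0.9881]]), 't': array([-0.0061,  0.5791,  0.9808])}
{'camera_matrix': array([[491.9491,   0.    , 281.9912],
       [  0.    , 491.9491, 205.193 ],
       [  0.    ,   0.    ,   1.    ]]), 'R': array([[-0.913 , -0.408 , -0.0055],
       [-0.2031,  0.4659, -0.8612],
       [ 0.3539, -0.7852, -0.5082]]), 't': array([0.4933, 0.1596, 1.1175])}
```

View pics/t0.png

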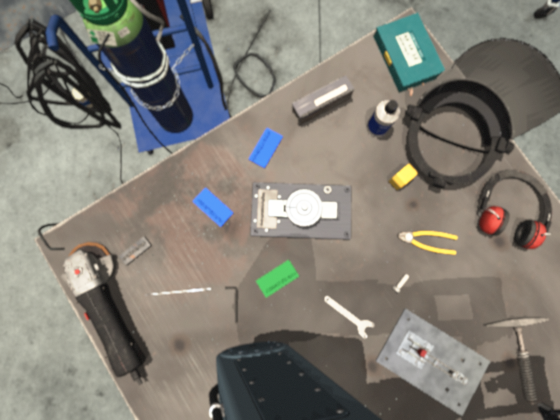

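View pics/s0.png

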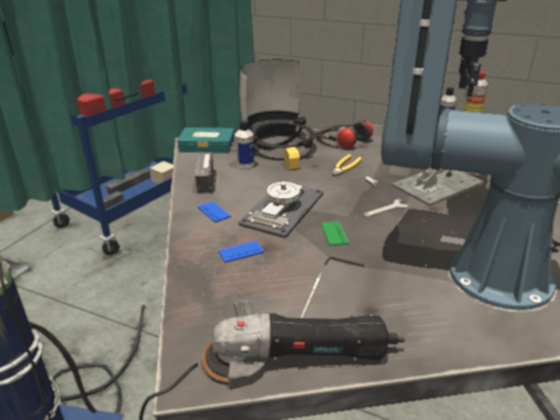

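Top view: the jig's plate spans about (250–352, 184–240), with the handwheel at (304, 208) and the strap nose pointing left (world +y). The blue and green coupons and the second plate at (435, 360) are look-alikes. Next I fit the wheel circle and the jig's yaw from depth.

```bash
cat >> h.py <<'E'
def cloud(cam,d):
    c=env.calibration(cam); K=c['camera_matrix']; v,u=np.mgrid[:420,:560]
    P=np.stack([(u-K[0,2])/K[0,0]*d,(v-K[1,2])/K[1,1]*d,d],-1)
    W=(P-c['t'])@c['R']; W[d==0]=np.nan; return W
E
python3 - <<'E'
from h import *
for cam in ['top','scene']:
    p,d=env.camera(cam); W=cloud(cam,d)
    X=W.reshape(-1,3); 
    near=(np.hypot(X[:,0]-.577,X[:,1]+.078)<.075)
    print(cam,'z hist',np.histogram(X[near,2],bins=np.arange(-.01,.1,.006)))
    rim=X[near&(X[:,2]>.052)&(X[:,2]<.075)]
    print('rim n',len(rim),'minrect',cv2.minAreaRect(rim[:,:2].astype(np.float32)*1000),'encl',cv2.minEnclosingCircle(rim[:,:2].astype(np.float32)*1000))
    pl=X[(abs(X[:,0]-.577)<.1)&(abs(X[:,1]+.078)<.16)&(X[:,2]>.007)&(X[:,2]<.09)]
    print('plate',cv2.minAreaRect(pl[:,:2].astype(np.float32)*1000))
    for nm in ['strap','wheel','coupon','jig']:
        for r in env.masks_of(cam,nm)[:2]:
            m=r['pixels']; ys,xs=np.nonzero(m); Q=W[m]; Q=Q[~np.isnan(Q[:,0])]
            print(nm,round(r['confidence'],2),len(ys),xs.min(),xs.max(),ys.min(),ys.max(),'med',np.nanmedian(Q,0),cv2.minAreaRect(Q[:,:2].astype(np.float32)*1000))
    if cam=='top': c=p[170:255,235:365]; cv2.imwrite('pics/t0c.png',cv2.resize(c[:,:,::-1],None,fx=6,fy=6,interpolation=cv2.INTER_CUBIC))
c=env.calibration('wrist'); print(c['hand_eye'])
E
```

```text
top z hist (array([  0,  30,  55, 979, 129,  34,  17, 294,  59,  11, 192, 579, 229,
         3,   9,  27,   1,   0]), array([-0.01 , -0.004,  0.002,  0.008,  0.014,  0.02 ,  0.026,  0.032,
        0.038,  0.044,  0.05 ,  0.056,  0.062,  0.068,  0.074,  0.08 ,
        0.086,  0.092,  0.098]))
rim n 993 minrect ((575.1270751953125, -76.57075500488281), (89.21272277832031, 88.32733154296875), 70.5201187133789) encl ((575.0128173828125, -76.41423797607422), 45.2509765625)
plate ((575.192626953125, -86.21493530273438), (148.93447875976562, 284.5091857910156), 0.40405213832855225)
strap 0.93 511 268 336 199 216 med [ 0.5752 -0.026   0.0356] ((578.4879760742188, -73.88899993896484), (171.82200622558594, 45.90553283691406), 88.66309356689453)
wheel 0.76 995 286 321 190 225 med [ 0.5737 -0.0758  0.059 ] ((573.2966918945312, -75.85223388671875), (86.48899841308594, 86.39669036865234), 0.5569310188293457)
coupon 0.94 583 258 278 189 227 med [0.5826 0.0197 0.0178] ((578.9058227539062, 12.177515029907227), (51.61923599243164, 99.48170471191406), 89.94233703613281)
coupon 0.65 794 256 298 260 295 
[... 1294 characters left out ...]
4624023438), (85.30367279052734, 212.90162658691406), 25.35797119140625)
coupon 0.94 462 321 347 222 245 med [ 0.3982 -0.0056  0.0034] ((400.1887512207031, -10.691455841064453), (51.46662139892578, 102.7723159790039), 30.726476669311523)
coupon 0.74 333 200 228 202 221 med [0.7369 0.0225 0.0032] ((740.7259521484375, 20.783416748046875), (49.78461456298828, 102.32123565673828), 60.70256805419922)
jig 0.59 2469 238 322 182 237 med [ 0.5541 -0.0453  0.0106] ((576.422607421875, -87.35574340820312), (296.3591003417969, 155.23260498046875), 87.56485748291016)
[[-0.0015 -0.9654 -0.2607  0.0666]
 [ 1.     -0.0019  0.0013  0.0003]
 [-0.0017 -0.2607  0.9654 -0.1316]
 [ 0.      0.      0.      1.    ]]
```

View pics/t0c.png

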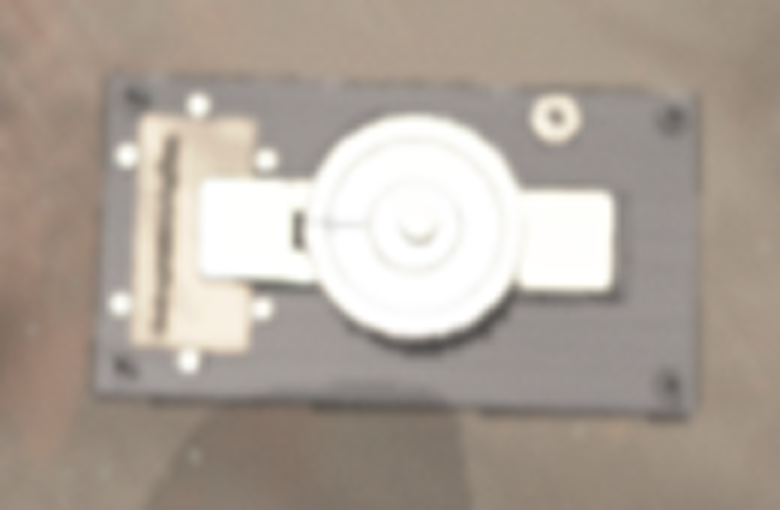

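The wheel axis is at about (0.574, −0.0755), jig yaw is about −2°, and the dark line points left to the nose. The plan is three 240° orbits with the shut fingertips, keeping tool +x facing the axis. First comes the approach outside the rim at α = 140°.

```bash
cat >> h.py <<'E'
C=np.array([.574,-.0755])
def rel(pos,yaw,cmd=None):
    "shift/turn (scaled) from the pose to tool-down pose: pos, heading yaw (deg) of tool x"
    s=env.get_state(); p=np.array(s['tool_pos']); R=Ro.from_quat(s['eef_rot'])
    y=np.radians(yaw); G=Ro.from_matrix(np.array([[np.cos(y),np.sin(y),0],[np.sin(y),-np.cos(y),0],[0,0,-1]]))
    return R.inv().apply(np.array(pos)-p)*10,(R.inv()*G).as_rotvec()/np.pi
def on(alpha,rad,z): a=np.radians(alpha); return [C[0]+rad*np.cos(a),C[1]+rad*np.sin(a),z]
E
python3 - <<'E'
from h import *
print(env.get_state()['time_s'],rel(on(140,.085,.14),-40), rel(on(140,.085,.061),-40))
E
```

```text
1.2 (array([ 4.7667, -3.9569,  1.0229]), array([ 0.    , -0.    ,  0.3237])) (array([ 4.7667, -3.9569,  1.8129]), array([ 0.    , -0.    ,  0.3237]))
```

Emit:
servo_tool(moves=[0.35, -0.3, 0, 0, 0, 0, 0, 0.7, -0.6, 0, 0, 0, 0, 0, 0.95, -0.79, 0, 0, 0, 0, 0, 0.95, -0.79, 0, 0, 0, 0, 0, 0.95, -0.79, 0, 0, 0, 0, 0, 0.95, -0.79, 0, 0, 0, 0, 0, 0.95, -0.79, 0, 0, 0, 0, 0, 0.95, -0.79, 0, 0, 0, 0, 0, 0.95, -0.79, 0, 0, 0, 0, 0, 0.95, -0.79, 0, 0, 0, 0, 0])

```text
time_s: 2.45
tool_pos: [0.2456, -0.4413, 0.2423]
eef_rot: [0.987, 0.159, -0.0, -0.0]
wrist_force: [-0.6, -0.1, -0.1]
grip_width: 0.0002
gripper_force: 0.0
```

Emit:
servo_tool(moves=[0.35, -0.3, 0, 0, 0, 0, 0, 0.7, -0.6, 0, 0, 0, 0, 0, 0.95, -0.79, 0, 0, 0, 0, 0, 0.95, -0.79, 0, 0, 0, 0, 0, 0.95, -0.79, 0, 0, 0, 0, 0, 0.95, -0.79, 0, 0, 0, 0, 0, 0.95, -0.79, 0, 0, 0, 0, 0, 0.95, -0.79, 0, 0, 0, 0, 0, 0.95, -0.79, 0, 0, 0, 0, 0, 0.95, -0.79, 0, 0, 0, 0, 0])

```text
time_s: 3.7
tool_pos: [0.3111, -0.3365, 0.2423]
eef_rot: [0.987, 0.159, -0.0, -0.0]
wrist_force: [-0.4, -0.8, -0.7]
grip_width: -0.0001
gripper_force: 0.0
```

Emit:
servo_tool(moves=[0.35, -0.3, 0, 0, 0, 0, 0, 0.7, -0.6, 0, 0, 0, 0, 0, 0.95, -0.79, 0, 0, 0, 0, 0, 0.95, -0.79, 0, 0, 0, 0, 0, 0.95, -0.79, 0, 0, 0, 0, 0, 0.95, -0.79, 0, 0, 0, 0, 0, 0.95, -0.79, 0, 0, 0, 0, 0, 0.95, -0.79, 0, 0, 0, 0, 0, 0.95, -0.79, 0, 0, 0, 0, 0, 0.95, -0.79, 0, 0, 0, 0, 0])

```text
time_s: 4.95
tool_pos: [0.3766, -0.2317, 0.2423]
eef_rot: [0.987, 0.159, 0.0, -0.0]
wrist_force: [-0.3, -0.4, 0.2]
grip_width: -0.0002
gripper_force: 0.0
```

Emit:
servo_tool(moves=[0.35, -0.3, 0, 0, 0, 0, 0, 0.7, -0.6, 0, 0, 0, 0, 0, 0.95, -0.79, 0.1, 0, 0, 0, 0, 0.95, -0.79, 0.2, 0, 0, 0, 0, 0.95, -0.79, 0.2, 0, 0, 0, 0, 0.95, -0.79, 0.2, 0, 0, 0, 0, 0.95, -0.79, 0.2, 0, 0, 0, 0, 0.95, -0.79, 0.2, 0, 0, 0, 0, 0.95, -0.79, 0.2, 0, 0, 0, 0, 0.95, -0.79, 0.2, 0, 0, 0, 0])

```text
time_s: 6.2
tool_pos: [0.442, -0.1269, 0.2223]
eef_rot: [0.987, 0.159, 0.0, 0.0]
wrist_force: [-0.9, -0.5, -0.0]
grip_width: 0.0002
gripper_force: 0.0
```

Emit:
servo_tool(moves=[0.35, -0.3, 0, 0, 0, 0.05, 0, 0.7, -0.6, 0.2, 0, 0, 0.1, 0, 0.965, -0.795, 0.4, 0, 0, 0.15, 0, 0.965, -0.795, 0.6, 0, 0, 0.2, 0, 0.965, -0.795, 0.8, 0, 0, 0.25, 0, 0.965, -0.795, 0.82, 0, 0, 0.3, 0, 0.965, -0.795, 0.82, 0, 0, 0.324, 0, 0.965, -0.795, 0.82, 0, 0, 0.324, 0, 0.965, -0.795, 0.82, 0, 0, 0.324, 0, 0.965, -0.795, 0.82, 0, 0, 0.324, 0])

```text
time_s: 7.45
tool_pos: [0.5088, -0.0211, 0.1404]
eef_rot: [0.94, -0.342, 0.0, -0.0]
wrist_force: [0.2, -0.3, -0.1]
grip_width: -0.0003
gripper_force: 0.0
```

Emit:
servo_tool(moves=[0, 0, 0.4, 0, 0, 0, 0, 0, 0, 0.79, 0, 0, 0, 0, 0, 0, 0.79, 0, 0, 0, 0, 0.15, 0, 0.79, 0, 0, 0, 0, 0.2, 0, 0.79, 0, 0, 0, 0, 0.22, 0, 0.79, 0, 0, 0, 0, 0.24, 0, 0.79, 0, 0, 0, 0, 0.26, 0, 0.79, 0, 0, 0, 0, 0.28, 0, 0.79, 0, 0, 0, 0, 0.28, 0, 0.79, 0, 0, 0, 0])

```text
time_s: 8.7
tool_pos: [0.5302, -0.0391, 0.0613]
eef_rot: [0.94, -0.342, -0.0, -0.0]
wrist_force: [0.4, 0.7, 0.1]
grip_width: 0.0002
gripper_force: 0.0
```

Run:
```python
from h import *
p,d=env.camera('wrist'); cv2.imwrite('pics/w1.png',p[:,:,::-1])
s=env.get_state(); print(s['time_s'],s['tool_pos'],s['wrist_force'])
```

```text
8.75 [ 0.5301 -0.0391  0.0612] [ 0.222  -1.2092 -0.118 ]
```

View pics/w1.png

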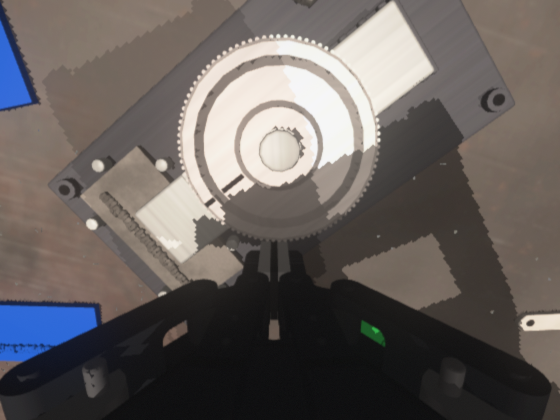

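The wrist view shows the rim (columns 179–381, rows 36–243), the dark line at about (222, 192) pointing to the nose, and the fingertips just short of the rim at (275, 245). From here I compute the axis in the tool frame.

```bash
cat >> h.py <<'E'
def wrist():
    "wheel axis in tool frame (mm), line angle world, from a wrist picture"
    s=env.get_state(); p,d=env.camera('wrist'); c=env.calibration('wrist'); K=c['camera_matrix']; H=np.array(c['hand_eye'])
    v,u=np.mgrid[:420,:560]; P=np.stack([(u-K[0,2])/K[0,0]*d,(v-K[1,2])/K[1,1]*d,d],-1)
    T=P@H[:3,:3].T+H[:3,3]; T[d==0]=np.nan
    W=Ro.from_quat(s['eef_rot']).apply(T.reshape(-1,3)).reshape(T.shape)+s['tool_pos']
    return s,p,T,W
def fitc(Q):
    A=np.c_[2*Q,np.ones(len(Q))]; x=np.linalg.lstsq(A,(Q**2).sum(1),rcond=None)[0]; return x[:2],np.sqrt(x[2]+x[0]**2+x[1]**2)
E
python3 - <<'E'
from h import *
s,p,T,W=wrist()
z=W[...,2]; m=(z>.057)&(z<.068)&(np.hypot(W[...,0]-C[0],W[...,1]-C[1])<.052)
m[245:]=False; m=cv2.morphologyEx(m.astype(np.uint8),cv2.MORPH_OPEN,np.ones((3,3)))
cn=max(cv2.findContours(m,cv2.RETR_EXTERNAL,cv2.CHAIN_APPROX_NONE)[0],key=cv2.contourArea)[:,0]
print(m.sum(),np.nanmedian(z[m>0]))
for F,n in((T,'tool'),(W,'world')):
    Q=F[cn[:,1],cn[:,0],:2]; keep=cn[:,1]<225
    c,r=fitc(Q[keep]); print(n,c,r)
    e=abs(np.hypot(*(Q-c).T)-r)<.002; print(fitc(Q[e&keep]),e.sum(),len(e))
st=m*0
ms=(np.hypot(W[...,0]-C[0],W[...,1]-C[1])<.0085)&(z>.075)&(z<.09); print('stud',ms.sum(),np.nanmean(T[ms],0),np.nanmean(W[ms],0))
# tips: lowest gripper points
t=(T[...,2]>-.02)&(np.abs(T[...,1])<.02)&(T[...,0]<.02)&(W[...,2]>.045); print('tip T z',np.nanmax(T[...,2][t]),np.nanpercentile(T[...,0][t],[1,50,99]))
E
```

```text
18045 0.061659440692732326
tool [0.0589 0.0018] 0.04421048988525398
(array([0.0589, 0.0018]), np.float64(0.04421562335072351)) 798 800
world [ 0.5741 -0.0784] 0.0442105015206753
(array([ 0.5741, -0.0784]), np.float64(0.044215634669338796)) 798 800
stud 1192 [ 0.0583  0.0008 -0.0205] [ 0.5743 -0.0773  0.0817]
tip T z 0.009460277075037854 [0.0074 0.0119 0.0199]
```

Emit:
servo_tool(moves=[0, 0.012, 0, 0, 0, 0, 0, 0.005, 0.012, 0, 0, 0, 0, 0, 0.01, 0.012, 0, 0, 0, 0, 0, 0.015, 0.012, 0, 0, 0, 0, 0, 0.02, 0.012, 0, 0, 0, 0, 0, 0.025, 0.012, 0, 0, 0, 0, 0, 0.03, 0.012, 0, 0, 0, 0, 0, 0.03, 0.012, 0, 0, 0, 0, 0, 0.03, 0.012, 0, 0, 0, 0, 0, 0.03, 0.012, 0, 0, 0, 0, 0])

```text
time_s: 10.05
tool_pos: [0.5311, -0.0414, 0.0612]
eef_rot: [0.94, -0.342, -0.001, -0.0]
wrist_force: [-3.8, 3.7, 4.5]
grip_width: -0.0002
gripper_force: 2.6
```

Contact gives 5 N at 0.8 mm of commanded lag, so stiffness is about 7 N/mm. The first arc is 60°.

Emit:
servo_tool(moves=[0.009, 0.0575, 0, 0, 0, -0.0333, 0, 0.018, 0.114, 0, 0, 0, -0.0667, 0, 0.033, 0.17, 0, 0, 0, -0.1, 0, 0.054, 0.224, 0, 0, 0, -0.1333, 0, 0.08, 0.275, 0, 0, 0, -0.1667, 0, 0.111, 0.323, 0, 0, 0, -0.2, 0, 0.147, 0.368, 0, 0, 0, -0.2333, 0, 0.188, 0.409, 0, 0, 0, -0.2667, 0, 0.233, 0.445, 0, 0, 0, -0.3, 0, 0.281, 0.476, 0, 0, 0, -0.3333, 0])

```text
time_s: 11.3
tool_pos: [0.5207, -0.0965, 0.0608]
eef_rot: [0.985, 0.175, -0.002, -0.001]
wrist_force: [-8.5, -0.2, 5.5]
grip_width: 0.0
gripper_force: 3.7
```

```bash
cat >> h.py <<'E'
def wheel(name=None,up=0.0):
    s,p,T,W=wrist(); z=W[...,2]
    g=p.astype(float).mean(2)
    ms=(np.hypot(W[...,0]-.574,W[...,1]+.0775)<.0085)&(z>.075)&(z<.09); ct,cw=np.nanmean(T[ms],0),np.nanmean(W[ms],0)
    th=np.radians(np.arange(0,360,1.)); ok=(z>.054)&(z<.074)
    dx,dy=W[...,0]-cw[0],W[...,1]-cw[1]; r=np.hypot(dx,dy); a=np.degrees(np.arctan2(dy,dx))%360
    S=[]
    for k in range(0,360,2):
        b=ok&(r>.021)&(r<.031)&(abs((a-k+180)%360-180)<1.5); S.append(np.median(g[b]) if b.sum()>5 else np.nan)
    S=np.array(S); L=S-np.nanmedian(np.stack([np.roll(S,j) for j in(-6,-5,-4,-3,3,4,5,6)]),0)
    o=np.argsort(np.where(np.isnan(L),99,L))[:5]
    f=np.array(s['wrist_force']); R=Ro.from_quat(s['eef_rot'])
    print('t',s['time_s'],'axis tool',ct*1e3,'world',cw,'Ftool',R.inv().apply(f),'line deg',[(int(i*2),int(L[i])) for i in o])
    if name: cv2.imwrite('pics/'+name,p[:,:,::-1])
E
python3 -c "
from h import *
wheel('w2.png')"
```

```text
t 11.3 axis tool [ 56.8219   0.9206 -20.9576] world [ 0.5744 -0.0778  0.0815] Ftool [-8.0871 -2.7251 -5.4211] line deg [(148, -145), (150, -126), (234, -93), (232, -91), (146, -83)]
```

View pics/w2.png

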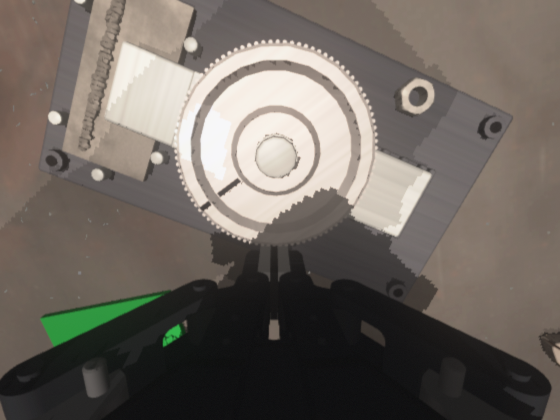

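The line went from 88° to 148°, a 60° turn with no slip at 8 N. Now 100° arcs, following the wheel's rise.

Emit:
servo_tool(moves=[0.008, 0.096, -0.001, 0, 0, -0.0556, 0, 0.033, 0.188, -0.002, 0, 0, -0.1111, 0, 0.074, 0.275, -0.0025, 0, 0, -0.1667, 0, 0.129, 0.354, -0.003, 0, 0, -0.2222, 0, 0.197, 0.421, -0.004, 0, 0, -0.2778, 0, 0.275, 0.476, -0.005, 0, 0, -0.3333, 0, 0.362, 0.517, -0.006, 0, 0, -0.3889, 0, 0.455, 0.542, -0.007, 0, 0, -0.4444, 0, 0.55, 0.55, -0.0075, 0, 0, -0.5, 0, 0.646, 0.542, -0.008, 0, 0, -0.5556, 0])

```text
time_s: 12.6
tool_pos: [0.6025, -0.126, 0.0621]
eef_rot: [0.498, 0.867, -0.0, 0.001]
wrist_force: [0.3, -0.1, -0.0]
grip_width: 0.0
gripper_force: 0.0
```

```bash
python3 -c "
from h import *
wheel('w3.png')"
```

```text
t 12.6 axis tool [ 56.3034  -0.6194 -19.5828] world [ 0.5736 -0.0776  0.0816] Ftool [-0.2536  0.1746  0.0258] line deg [(208, -153), (206, -145), (288, -52), (210, -46), (290, -41)]
```

Contact was lost partway (line at 208°). I press in again to locate the contact here.

Emit:
servo_tool(moves=[0.004, 0, 0, 0, 0, 0, 0, 0.008, 0, 0, 0, 0, 0, 0, 0.012, 0, 0, 0, 0, 0, 0, 0.016, 0, 0, 0, 0, 0, 0, 0.02, 0, 0, 0, 0, 0, 0, 0.024, 0, 0, 0, 0, 0, 0, 0.024, 0, 0, 0, 0, 0, 0, 0.024, 0, 0, 0, 0, 0, 0, 0.024, 0, 0, 0, 0, 0, 0, 0.024, 0, 0, 0, 0, 0, 0])

```text
time_s: 13.9
tool_pos: [0.6019, -0.1254, 0.0626]
eef_rot: [0.502, 0.865, -0.0, 0.002]
wrist_force: [5.4, -7.5, -3.9]
grip_width: -0.0003
gripper_force: 4.4
```

Solving the three contacts gives the axis at (0.573, −0.078), which is (54.0, −1.4) mm in the commanded tool frame. Next is a 100° arc about that point.

Emit:
servo_tool(moves=[0.011, 0.0935, -0.001, 0, 0, -0.0556, 0, 0.037, 0.184, -0.002, 0, 0, -0.1111, 0, 0.079, 0.268, -0.0025, 0, 0, -0.1667, 0, 0.135, 0.344, -0.003, 0, 0, -0.2222, 0, 0.204, 0.409, -0.004, 0, 0, -0.2778, 0, 0.282, 0.461, -0.005, 0, 0, -0.3333, 0, 0.3685, 0.498, -0.006, 0, 0, -0.3889, 0, 0.46, 0.52, -0.007, 0, 0, -0.4444, 0, 0.554, 0.526, -0.0075, 0, 0, -0.5, 0, 0.6475, 0.515, -0.008, 0, 0, -0.5556, 0])

```text
time_s: 15.15
tool_pos: [0.6145, -0.041, 0.0634]
eef_rot: [-0.343, 0.939, -0.001, 0.002]
wrist_force: [6.7, 2.6, -4.0]
grip_width: 0.0002
gripper_force: 3.5
```

```bash
python3 -c "
from h import *
wheel('w4.png')"
```

```text
t 15.15 axis tool [ 55.3721  -2.1247 -18.4472] world [ 0.5735 -0.0783  0.0817] Ftool [-6.7584 -2.3605  4.0024] line deg [(306, -120), (308, -94), (304, -87), (122, -49), (120, -49)]
```

Turned 219° with contact held. Retract, lift and rewind the wrist by 260°.

Emit:
servo_tool(moves=[-0.3, 0, 0, 0, 0, 0, 0, -0.3, 0, -0.4, 0, 0, 0, 0, -0.3, 0, -0.4, 0, 0, 0.058, 0, -0.3, 0, -0.4, 0, 0, 0.116, 0, -0.3, 0, -0.4, 0, 0, 0.174, 0, -0.3, 0, -0.4, 0, 0, 0.232, 0, -0.3, 0, -0.4, 0, 0, 0.29, 0, -0.3, 0, -0.4, 0, 0, 0.348, 0, -0.3, 0, -0.4, 0, 0, 0.406, 0, -0.3, 0, -0.4, 0, 0, 0.464, 0])

```text
time_s: 16.45
tool_pos: [0.635, -0.0223, 0.1026]
eef_rot: [0.375, 0.927, -0.0, -0.001]
wrist_force: [0.0, 0.2, -0.1]
grip_width: 0.0001
gripper_force: 0.0
```

Emit:
servo_tool(moves=[0, 0, 0, 0, 0, 0.058, 0, 0, 0, 0, 0, 0, 0.116, 0, 0, 0, 0, 0, 0, 0.174, 0, 0, 0, 0, 0, 0, 0.232, 0, 0, 0, 0, 0, 0, 0.29, 0, 0, 0, 0, 0, 0, 0.348, 0, 0, 0, 0, 0, 0, 0.406, 0, 0, 0, 0, 0, 0, 0.464, 0, 0, 0, 0, 0, 0, 0.522, 0, 0, 0, 0, 0, 0, 0.58, 0])

```text
time_s: 17.7
tool_pos: [0.635, -0.0223, 0.1025]
eef_rot: [0.962, 0.272, -0.001, -0.0]
wrist_force: [0.4, 0.4, -0.1]
grip_width: 0.0003
gripper_force: 0.0
```

```bash
sed -i 's/^C=.*/C=np.array([.5731,-.0779])/' h.py
python3 - <<'E'
from h import *
s=env.get_state(); print(s['time_s'],s['tool_pos'],s['qpos'][5])
print(rel(on(140,.075,.0655),-40))
E
```

```text
17.7 [ 0.635  -0.0223  0.1025] 0.7983320494031788
(array([-1.0549, -0.5614,  0.3724]), array([-0.0001,  0.0006,  0.3976]))
```

Emit:
servo_tool(moves=[-0.4, -0.2, 0, 0, 0, 0.058, 0, -0.8, -0.4, 0, 0, 0, 0.116, 0, -1.0, -0.56, 0, 0, 0, 0.174, 0, -1.0, -0.56, 0, 0, 0, 0.232, 0, -1.0, -0.56, 0, 0, 0, 0.29, 0, -1.0, -0.56, 0, 0, 0, 0.348, 0, -1.0, -0.56, 0.2, 0, 0, 0.398, 0, -1.0, -0.56, 0.385, 0, 0, 0.398, 0, -1.0, -0.56, 0.385, 0, 0, 0.398, 0, -1.0, -0.56, 0.385, 0, 0, 0.398, 0])

```text
time_s: 18.95
tool_pos: [0.5214, -0.0279, 0.0649]
eef_rot: [0.941, -0.339, -0.0, 0.0]
wrist_force: [-1.1, -0.2, 0.2]
grip_width: -0.0003
gripper_force: 0.0
```

Run:
```python
from h import *
s=env.get_state(); print(s['time_s'],s['tool_pos'],s['qpos'][5])
print(rel(on(140,.054,.064),-40))
wheel()
```

```text
18.95 [ 0.5214 -0.0279  0.0649] 1.9816592348907551
(array([0.177 , 0.0518, 0.0085]), array([0.   , 0.   , 0.002]))
t 18.95 axis tool [ 72.4934   4.9446 -16.6915] world [ 0.5741 -0.078   0.0815] Ftool [-0.665   0.872  -0.2058] line deg [(306, -153), (308, -139), (304, -80), (334, -8), (332, -7)]
```

Emit:
servo_tool(moves=[0.1, 0.052, 0, 0, 0, 0, 0, 0.15, 0.052, 0, 0, 0, 0, 0, 0.165, 0.052, 0, 0, 0, 0, 0, 0.177, 0.052, 0, 0, 0, 0, 0, 0.185, 0.146, -0.001, 0, 0, -0.0556, 0, 0.21, 0.237, -0.002, 0, 0, -0.1111, 0, 0.249, 0.322, -0.0025, 0, 0, -0.1667, 0, 0.303, 0.399, -0.003, 0, 0, -0.2222, 0, 0.37, 0.466, -0.004, 0, 0, -0.2778, 0, 0.447, 0.52, -0.005, 0, 0, -0.3333, 0])

```text
time_s: 20.25
tool_pos: [0.5205, -0.0962, 0.0642]
eef_rot: [0.984, 0.18, -0.002, -0.001]
wrist_force: [-7.2, 0.4, 4.2]
grip_width: -0.0001
gripper_force: 3.2
```

Run:
```python
from h import *
wheel()
```

```text
t 20.25 axis tool [ 56.7929   1.8086 -17.5444] world [ 0.5744 -0.0778  0.0815] Ftool [-6.6271 -2.964  -4.155 ] line deg [(4, -150), (2, -146), (6, -77), (224, -65), (218, -63)]
```

Emit:
servo_tool(moves=[0.013, 0.094, -0.001, 0, 0, -0.0556, 0, 0.038, 0.185, -0.002, 0, 0, -0.1111, 0, 0.077, 0.27, -0.0025, 0, 0, -0.1667, 0, 0.131, 0.347, -0.003, 0, 0, -0.2222, 0, 0.198, 0.414, -0.004, 0, 0, -0.2778, 0, 0.275, 0.468, -0.005, 0, 0, -0.3333, 0, 0.36, 0.507, -0.006, 0, 0, -0.3889, 0, 0.451, 0.532, -0.007, 0, 0, -0.4444, 0, 0.545, 0.54, -0.0075, 0, 0, -0.5, 0, 0.639, 0.532, -0.008, 0, 0, -0.5556, 0])

```text
time_s: 21.55
tool_pos: [0.6016, -0.1259, 0.0654]
eef_rot: [0.495, 0.869, -0.001, 0.001]
wrist_force: [0.8, -5.4, -1.9]
grip_width: -0.0003
gripper_force: 2.1
```

Emit:
servo_tool(moves=[0.008, 0.094, -0.001, 0, 0, -0.0556, 0, 0.033, 0.185, -0.002, 0, 0, -0.1111, 0, 0.072, 0.27, -0.0025, 0, 0, -0.1667, 0, 0.126, 0.347, -0.003, 0, 0, -0.2222, 0, 0.193, 0.414, -0.004, 0, 0, -0.2778, 0, 0.27, 0.468, -0.005, 0, 0, -0.3333, 0, 0.355, 0.507, -0.006, 0, 0, -0.3889, 0, 0.446, 0.532, -0.007, 0, 0, -0.4444, 0, 0.54, 0.54, -0.0075, 0, 0, -0.5, 0, 0.634, 0.532, -0.008, 0, 0, -0.5556, 0])

```text
time_s: 22.8
tool_pos: [0.6164, -0.0425, 0.067]
eef_rot: [-0.348, 0.937, -0.001, 0.001]
wrist_force: [1.9, -0.2, 0.0]
grip_width: 0.0
gripper_force: 0.8
```

Run:
```python
from h import *
wheel()
```

```text
t 22.8 axis tool [ 55.8317   0.7733 -14.7431] world [ 0.5735 -0.0783  0.0816] Ftool [-1.2705 -1.3745 -0.0064] line deg [(118, -93), (120, -89), (116, -49), (10, -25), (12, -24)]
```

Only 114° came from that 200° of travel, because contact went light near the end. The wheel is at about 390° in total. I press in here and add 25–30°.

Emit:
servo_tool(moves=[0.007, 0, 0, 0, 0, 0, 0, 0.014, 0, 0, 0, 0, 0, 0, 0.016, 0.047, 0, 0, 0, -0.0278, 0, 0.022, 0.094, 0, 0, 0, -0.0556, 0, 0.032, 0.14, 0, 0, 0, -0.0833, 0, 0.047, 0.185, 0, 0, 0, -0.1111, 0, 0.065, 0.228, -0.002, 0, 0, -0.1389, 0, 0.065, 0.228, -0.002, 0, 0, -0.1389, 0, 0.065, 0.228, -0.002, 0, 0, -0.1389, 0, 0.065, 0.228, -0.002, 0, 0, -0.1389, 0])

```text
time_s: 24.1
tool_pos: [0.5967, -0.0279, 0.0672]
eef_rot: [-0.538, 0.843, 0.0, 0.002]
wrist_force: [4.2, 8.0, 0.2]
grip_width: -0.0001
gripper_force: 4.7
```

Run:
```python
from h import *
wheel(); print(env.get_state()['qpos'][5],env.get_state()['tool_pos'])
```

```text
t 24.1 axis tool [ 55.4562  -0.3751 -14.6443] world [ 0.5737 -0.0784  0.0817] Ftool [-9.066  -0.4617 -0.1783] line deg [(142, -130), (144, -125), (140, -46), (146, -30), (116, -29)]
-2.9564191263202604 [ 0.5968 -0.0279  0.0673]
```

Emit:
servo_tool(moves=[-0.3, 0, 0, 0, 0, 0, 0, -0.3, 0, -0.4, 0, 0, 0, 0, -0.3, 0, -0.4, 0, 0, 0.058, 0, -0.3, 0, -0.4, 0, 0, 0.116, 0, -0.3, 0, -0.4, 0, 0, 0.174, 0, -0.3, 0, -0.4, 0, 0, 0.232, 0, -0.3, 0, -0.4, 0, 0, 0.29, 0, -0.3, 0, -0.4, 0, 0, 0.348, 0, -0.3, 0, -0.4, 0, 0, 0.406, 0, -0.3, 0, -0.4, 0, 0, 0.464, 0])

```text
time_s: 25.4
tool_pos: [0.6076, -0.0026, 0.1064]
eef_rot: [0.163, 0.987, -0.0, -0.0]
wrist_force: [-0.3, -0.2, -0.6]
grip_width: 0.0002
gripper_force: 0.0
```

Emit:
servo_tool(moves=[0, 0, 0, 0, 0, 0.058, 0, 0, 0, 0, 0, 0, 0.116, 0, 0, 0, 0, 0, 0, 0.174, 0, 0, 0, 0, 0, 0, 0.232, 0, 0, 0, 0, 0, 0, 0.29, 0, 0, 0, 0, 0, 0, 0.348, 0, 0, 0, 0, 0, 0, 0.406, 0, 0, 0, 0, 0, 0, 0.464, 0, 0, 0, 0, 0, 0, 0.522, 0, 0, 0, 0, 0, 0, 0.58, 0])

```text
time_s: 26.65
tool_pos: [0.6077, -0.0026, 0.1065]
eef_rot: [0.879, 0.476, -0.0, 0.0]
wrist_force: [0.0, -0.3, 0.7]
grip_width: 0.0
gripper_force: 0.0
```

Run:
```python
from h import *
D=np.array([[.5311,-.0414,-40],[.5207,-.0965,20.15],[.6019,-.1254,119.75],[.6145,-.041,220.1],[.5205,-.0962,20.7],[.6016,-.1259,120.7],[.5967,-.0279,245.1]])
n=np.c_[np.cos(np.radians(D[:,2])),np.sin(np.radians(D[:,2]))]
x,*_=np.linalg.lstsq(np.c_[n,-np.ones(7)],(n*D[:,:2]).sum(1),rcond=None); print(x,(np.c_[n,-np.ones(7)]@x-(n*D[:,:2]).sum(1))*1e3)
import h; h.C=x[:2]
s=env.get_state(); print(s['time_s'],s['tool_pos'],s['qpos'][5]); q=Ro.from_quat(s['eef_rot']).apply([1,0,0]); print(np.degrees(np.arctan2(q[1],q[0])))
print(rel(on(113,.075,.067),-67))
```

```text
[ 0.573  -0.0781  0.0556] [ 0.1182 -0.0815 -0.1261  0.0311 -0.0098  0.1691 -0.1011]
26.65 [ 0.6077 -0.0026  0.1065] 0.3792091010198078
56.87792659073388
(array([-0.4027, -0.5004,  0.395 ]), array([0.0002, 0.0002, 0.6882]))
```

Emit:
servo_tool(moves=[-0.1, -0.2, 0, 0, 0, 0.058, 0, -0.3, -0.4, 0, 0, 0, 0.116, 0, -0.4, -0.5, 0, 0, 0, 0.174, 0, -0.4, -0.5, 0, 0, 0, 0.232, 0, -0.4, -0.5, 0, 0, 0, 0.29, 0, -0.4, -0.5, 0, 0, 0, 0.348, 0, -0.4, -0.5, 0, 0, 0, 0.406, 0, -0.4, -0.5, 0, 0, 0, 0.464, 0, -0.4, -0.5, 0, 0, 0, 0.522, 0, -0.4, -0.5, 0, 0, 0, 0.58, 0])

```text
time_s: 27.9
tool_pos: [0.544, -0.0094, 0.1065]
eef_rot: [0.915, -0.403, -0.0, 0.0]
wrist_force: [0.3, -0.5, 0.2]
grip_width: 0.0002
gripper_force: 0.0
```

```bash
sed -i 's/^C=.*/C=np.array([.5730,-.0781])/' h.py
python3 - <<'E'
from h import *
s=env.get_state(); print(s['time_s'],s['tool_pos'],s['qpos'][5])
print(rel(on(113,.0538,.067),-67))
E
```

```text
27.9 [ 0.544  -0.0094  0.1065] 2.1651778698437854
(array([0.1953, 0.0706, 0.3954]), array([0.0002, 0.    , 0.1082]))
```

Emit:
servo_tool(moves=[0, 0, 0.2, 0, 0, 0.054, 0, 0, 0, 0.395, 0, 0, 0.108, 0, 0.0, 0.0, 0.395, 0, 0, 0.108, 0, 0.1, 0.036, 0.395, 0, 0, 0.108, 0, 0.165, 0.06, 0.395, 0, 0, 0.108, 0, 0.18, 0.066, 0.395, 0, 0, 0.108, 0, 0.195, 0.07, 0.395, 0, 0, 0.108, 0, 0.195, 0.07, 0.395, 0, 0, 0.108, 0, 0.195, 0.07, 0.395, 0, 0, 0.108, 0, 0.195, 0.07, 0.395, 0, 0, 0.108, 0])

```text
time_s: 29.15
tool_pos: [0.5522, -0.0265, 0.068]
eef_rot: [0.837, -0.547, -0.001, -0.001]
wrist_force: [-2.6, 8.0, 6.7]
grip_width: 0.0004
gripper_force: 3.9
```

Run:
```python
from h import *
wheel()
s=env.get_state(); print(s['qpos'][5],rel(on(113,.0538,.067),-67))
```

```text
t 29.15 axis tool [ 56.2975   0.6862 -13.6815] world [ 0.5742 -0.0784  0.0816] Ftool [-8.3971 -0.8644 -6.7079] line deg [(144, -72), (142, -64), (76, -62), (74, -62), (254, -43)]
2.4632838519563864 (array([0.0178, 0.0108, 0.0102]), array([-0.0003,  0.0006,  0.0038]))
```

Emit:
servo_tool(moves=[0.008, 0.093, -0.001, 0, 0, -0.0556, 0, 0.032, 0.184, -0.002, 0, 0, -0.1111, 0, 0.072, 0.269, -0.0025, 0, 0, -0.1667, 0, 0.126, 0.346, -0.003, 0, 0, -0.2222, 0, 0.192, 0.412, -0.004, 0, 0, -0.2778, 0, 0.269, 0.466, -0.005, 0, 0, -0.3333, 0, 0.354, 0.506, -0.006, 0, 0, -0.3889, 0, 0.445, 0.53, -0.007, 0, 0, -0.4444, 0, 0.538, 0.538, -0.0075, 0, 0, -0.5, 0, 0.631, 0.53, -0.008, 0, 0, -0.5556, 0])

```text
time_s: 30.45
tool_pos: [0.5264, -0.1078, 0.0679]
eef_rot: [0.956, 0.293, -0.003, -0.001]
wrist_force: [-10.5, -3.0, 5.6]
grip_width: 0.0002
gripper_force: 5.0
```

Run:
```python
from h import *
wheel()
```

```text
t 30.45 axis tool [ 56.4904   1.8791 -13.968 ] world [ 0.5743 -0.0777  0.0815] Ftool [-10.438   -3.4003  -5.5465] line deg [(242, -145), (240, -109), (244, -50), (238, -5), (114, -5)]
```

Emit:
servo_tool(moves=[0.008, 0.093, -0.001, 0, 0, -0.0556, 0, 0.032, 0.183, -0.002, 0, 0, -0.1111, 0, 0.072, 0.267, -0.0025, 0, 0, -0.1667, 0, 0.125, 0.343, -0.003, 0, 0, -0.2222, 0, 0.191, 0.409, -0.004, 0, 0, -0.2778, 0, 0.267, 0.462, -0.005, 0, 0, -0.3333, 0, 0.351, 0.502, -0.006, 0, 0, -0.3889, 0, 0.441, 0.525, -0.007, 0, 0, -0.4444, 0, 0.533, 0.532, -0.0075, 0, 0, -0.5, 0, 0.626, 0.524, -0.008, 0, 0, -0.5556, 0])

```text
time_s: 31.75
tool_pos: [0.6113, -0.1183, 0.0692]
eef_rot: [0.391, 0.92, -0.001, 0.002]
wrist_force: [1.9, -6.3, -4.2]
grip_width: 0.0001
gripper_force: 2.9
```

Run:
```python
from h import *
wheel(); s=env.get_state(); print(s['qpos'][5])
```

```text
t 31.75 axis tool [ 55.4757   0.9528 -12.6004] world [ 0.5734 -0.0777  0.0816] Ftool [-5.8162 -3.0127  4.1974] line deg [(342, -153), (340, -110), (344, -98), (196, -60), (314, -59)]
-1.1533144346427764
```

Emit:
servo_tool(moves=[0.013, 0.093, -0.001, 0, 0, -0.0556, 0, 0.037, 0.182, -0.002, 0, 0, -0.1111, 0, 0.077, 0.266, -0.0025, 0, 0, -0.1667, 0, 0.13, 0.342, -0.003, 0, 0, -0.2222, 0, 0.195, 0.407, -0.004, 0, 0, -0.2778, 0, 0.27, 0.46, -0.005, 0, 0, -0.3333, 0, 0.353, 0.499, -0.006, 0, 0, -0.3889, 0, 0.442, 0.522, -0.007, 0, 0, -0.4444, 0, 0.533, 0.529, -0.0075, 0, 0, -0.5, 0, 0.626, 0.521, -0.008, 0, 0, -0.5556, 0])

```text
time_s: 33.05
tool_pos: [0.6069, -0.034, 0.0706]
eef_rot: [-0.454, 0.891, -0.001, 0.003]
wrist_force: [6.4, 4.0, -3.7]
grip_width: 0.0
gripper_force: 3.4
```

Run:
```python
from h import *
wheel('w5.png'); s=env.get_state(); print(s['qpos'][5])
```

```text
t 33.05 axis tool [ 55.4211   0.7092 -11.337 ] world [ 0.5737 -0.0784  0.0817] Ftool [-6.9995 -2.7599  3.6989] line deg [(80, -71), (82, -68), (78, -38), (24, -26), (122, -25)]
-2.773705093119874
```

View pics/w5.png

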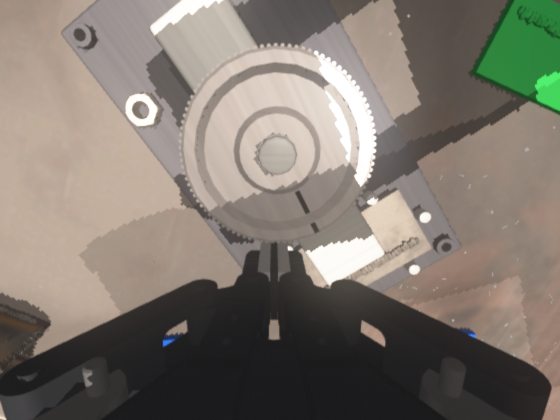

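The line is at 81° near the nose, a total of about 713°. I add the last 7–8°, then back off and lift.

Emit:
servo_tool(moves=[0.001, 0.019, 0, 0, 0, -0.0111, 0, 0.002, 0.038, 0, 0, 0, -0.0222, 0, 0.004, 0.057, 0, 0, 0, -0.0333, 0, 0.006, 0.075, 0, 0, 0, -0.0444, 0, 0.006, 0.075, 0, 0, 0, -0.0444, 0, 0.006, 0.075, 0, 0, 0, -0.0444, 0, -0.292, 0.116, 0, 0, 0, -0.0444, 0, -0.292, 0.116, -0.4, 0, 0, -0.0444, 0, -0.292, 0.116, -0.4, 0, 0, -0.0444, 0, -0.292, 0.116, -0.4, 0, 0, -0.0444, 0])

```text
time_s: 34.35
tool_pos: [0.6126, -0.0045, 0.1097]
eef_rot: [-0.513, 0.859, -0.0, 0.0]
wrist_force: [-0.5, -0.3, -0.8]
grip_width: -0.0001
gripper_force: 0.0
```

Run:
```python
from h import *
wheel(); s,p,T,W=wrist(); print(s['tool_pos'],s['qpos'][5])
dx,dy,z=W[...,0]-.574,W[...,1]+.078,W[...,2]; r=np.hypot(dx,dy)
print('rim z',np.nanmedian(z[(r>.037)&(r<.042)&(z>.05)&(z<.08)]),'stud',np.nanmedian(z[(r<.006)&(z>.07)]))
m=(abs(dx)<.03)&(dy>.05)&(dy<.11)&(z>.033)&(z<.05); Q=W[m]; print(len(Q),np.median(Q,0)); hh=cv2.minAreaRect((Q[:,:2]*1000).astype(np.float32)); print(hh, np.percentile(Q[:,1],[1,99]),np.percentile(Q[:,0],[1,99]))
st=(abs(dx)<.03)&(r>.05)&(abs(dy)<.12)&(z>.033)&(z<.05); Q=(W[st][:,:2]*1000).astype(np.float32); print(cv2.minAreaRect(Q))
cv2.imwrite('pics/w6.png',p[:,:,::-1])
```

```text
t 34.35 axis tool [83.0562 -0.9341 28.2671] world [ 0.574  -0.078   0.0815] Ftool [0.491  0.2678 0.8363] line deg [(90, -133), (88, -100), (92, -90), (94, -5), (270, -4)]
[ 0.6121 -0.0044  0.109 ] -2.847600011356838
rim z 0.0679344416589874 stud 0.081885775338497
2908 [ 0.5761 -0.0105  0.0418]
((576.4845581054688, -9.496635437011719), (38.12845993041992, 39.993587493896484), 88.22000885009766) [-0.0277  0.0084] [0.5571 0.596 ]
((574.2283325195312, -70.59060668945312), (160.19142150878906, 40.03337478637695), 87.84426879882812)
```

Rim height 68 mm (+6 mm) and the line at about 89° confirm two turns. Next is the strap: turn the wrist to heading 88° and place the fingertip in front of the nose.

Emit:
servo_tool(moves=[0, 0, 0, 0, 0, 0.058, 0, -0.15, 0, 0, 0, 0, 0.116, 0, -0.3, -0.3, 0, 0, 0, 0.174, 0, -0.3, -0.5, 0, 0, 0, 0.232, 0, -0.3, -0.5, 0, 0, 0, 0.29, 0, -0.3, -0.5, 0, 0, 0, 0.348, 0, -0.3, -0.5, 0, 0, 0, 0.406, 0, -0.3, -0.5, 0, 0, 0, 0.464, 0, -0.3, -0.5, 0, 0, 0, 0.522, 0, -0.3, -0.5, 0, 0, 0, 0.58, 0])

```text
time_s: 35.7
tool_pos: [0.67, -0.0017, 0.1082]
eef_rot: [0.367, 0.93, -0.0, -0.001]
wrist_force: [-0.3, 0.6, 0.4]
grip_width: 0.0003
gripper_force: 0.0
```

Run:
```python
from h import *
s=env.get_state(); print(s['time_s'],s['tool_pos'],s['qpos'][5])
print(rel([.574+.125*.035,-.078+.125,.041],88))
```

```text
35.7 [ 0.67   -0.0017  0.1082] -0.9978131880164163
(array([ 1.0009, -0.2696,  0.6744]), array([-0.0006, -0.0004,  0.2717]))
```

Emit:
servo_tool(moves=[0.4, -0.11, 0, 0, 0, 0.05, 0, 0.8, -0.22, 0, 0, 0, 0.1, 0, 1.0, -0.27, 0, 0, 0, 0.15, 0, 1.0, -0.27, 0, 0, 0, 0.2, 0, 1.0, -0.27, 0, 0, 0, 0.25, 0, 1.0, -0.27, 0.2, 0, 0, 0.272, 0, 1.0, -0.27, 0.5, 0, 0, 0.272, 0, 1.0, -0.27, 0.67, 0, 0, 0.272, 0, 1.0, -0.27, 0.67, 0, 0, 0.272, 0, 1.0, -0.27, 0.67, 0, 0, 0.272, 0])

```text
time_s: 36.95
tool_pos: [0.5797, 0.0464, 0.0433]
eef_rot: [0.717, 0.697, 0.0, 0.0]
wrist_force: [-0.1, -0.1, 0.5]
grip_width: -0.0001
gripper_force: 0.0
```

Run:
```python
from h import *
s=env.get_state(); print(s['time_s'],s['tool_pos'],s['qpos'][5],s['wrist_force'])
print(rel([.574+.125*.035,-.078+.125,.041],88),rel([.574+.0686*.035,-.078+.0686,.041],88))
```

```text
36.95 [0.5797 0.0464 0.0433] -0.09448315685658171 [-0.077  -0.0603  0.5115]
(array([ 0.0059, -0.0133,  0.0226]), array([0.0003, 0.    , 0.0017])) (array([-0.5585, -0.0163,  0.0227]), array([0.0003, 0.    , 0.0017]))
```

Emit:
servo_tool(moves=[-0.05, -0.015, 0.02, 0, 0, 0, 0, -0.15, -0.015, 0.02, 0, 0, 0, 0, -0.2, -0.015, 0.02, 0, 0, 0, 0, -0.22, -0.015, 0.02, 0, 0, 0, 0, -0.24, -0.015, 0.02, 0, 0, 0, 0, -0.26, -0.015, 0.02, 0, 0, 0, 0, -0.28, -0.015, 0.02, 0, 0, 0, 0, -0.3, -0.015, 0.02, 0, 0, 0, 0, -0.3, -0.015, 0.02, 0, 0, 0, 0, -0.3, -0.015, 0.02, 0, 0, 0, 0])

```text
time_s: 38.2
tool_pos: [0.5767, 0.0166, 0.0406]
eef_rot: [0.717, 0.697, -0.0, -0.0]
wrist_force: [-0.3, 1.8, 0.3]
grip_width: -0.0
gripper_force: 0.9
```

Emit:
servo_tool(moves=[-0.03, 0, 0, 0, 0, 0, 0, -0.06, 0, 0, 0, 0, 0, 0, -0.09, 0, 0, 0, 0, 0, 0, -0.12, 0, 0, 0, 0, 0, 0, -0.15, 0, 0, 0, 0, 0, 0, -0.18, 0, 0, 0, 0, 0, 0, -0.21, 0, 0, 0, 0, 0, 0, -0.24, 0, 0, 0, 0, 0, 0, -0.265, 0, 0, 0, 0, 0, 0, -0.265, 0, 0, 0, 0, 0, 0])

```text
time_s: 39.45
tool_pos: [0.5759, -0.0104, 0.0405]
eef_rot: [0.718, 0.697, -0.0, 0.0]
wrist_force: [-0.8, 0.8, 1.0]
grip_width: -0.0002
gripper_force: 0.3
```

Emit:
servo_tool(moves=[0.15, 0, 0, 0, 0, 0, 0, 0.3, 0, 0, 0, 0, 0, 0, 0.3, 0, -0.3, 0, 0, 0, 0, 0.3, 0, -0.6, 0, 0, 0, 0, 0.3, 0, -0.9, 0, 0, 0, 0, 0.3, 0, -1.0, 0, 0, 0, 0, 0.3, 0, -1.0, 0, 0, 0, 0, 0.3, 0, -1.0, 0, 0, 0, 0, 0.3, 0, -1.0, 0, 0, 0, 0, 0.3, 0, -1.0, 0, 0, 0, 0])

```text
time_s: 40.7
tool_pos: [0.5763, 0.0201, 0.1397]
eef_rot: [0.718, 0.696, -0.0, -0.001]
wrist_force: [-0.4, -0.0, 0.4]
grip_width: -0.0001
gripper_force: 0.0
```

Run:
```python
from h import *
wheel('w7.png'); snap('scene','s7.png'); s,p,T,W=wrist(); print(s['tool_pos'])
for n in ['nose','coupon_mid','spare_nut']: print(n,[(np.array(r['at']),round(r['confidence'],2)) for r in env.landmark_of('wrist',n)][:3])
dx,dy,z=W[...,0]-.574,W[...,1]+.078,W[...,2]
m=(abs(dx-.003)<.015)&(dy>.05)&(dy<.125)
for k in np.arange(.048,.125,.004):
    b=m&(abs(dy-k)<.002); print(round(k,3),b.sum(),round(float(np.nanmedian(z[b])),4) if b.any() else '',end=' | ')
```

```text
h.py:36: RuntimeWarning: All-NaN slice encountered
  S=np.array(S); L=S-np.nanmedian(np.stack([np.roll(S,j) for j in(-6,-5,-4,-3,3,4,5,6)]),0)
Traceback (most recent call last):
  File "h.py", line 39, in wheel
    print('t',s['time_s'],'axis tool',ct*1e3,'world',cw,'Ftool',R.inv().apply(f),'line deg',[(int(i*2),int(L[i])) for i in o])
                                                                                                       ~~~^^^^^^
ValueError: cannot convert float NaN to integer
```

Emit:
servo_tool(moves=[-0.1, 0, -0.3, 0, 0, 0, 0, -0.5, 0, -0.6, 0, 0, 0, 0, -0.9, 0, -0.6, 0, 0, 0, 0, -0.9, 0, -0.6, 0, 0, 0, 0, -0.9, 0, -0.6, 0, 0, 0, 0, -0.9, 0, -0.6, 0, 0, 0, 0, -0.9, 0, -0.6, 0, 0, 0, 0, -0.9, 0, -0.6, 0, 0, 0, 0, -0.9, 0, -0.6, 0, 0, 0, 0, -0.9, 0, -0.6, 0, 0, 0, 0])

```text
time_s: 42.0
tool_pos: [0.5741, -0.0698, 0.2006]
eef_rot: [0.717, 0.697, -0.0, -0.0]
wrist_force: [0.5, 0.1, 0.6]
grip_width: -0.0001
gripper_force: 0.0
```

Run:
```python
from h import *
s,p,T,W=wrist(); print(s['tool_pos'])
cv2.imwrite('pics/w8.png',p[:,:,::-1])
for n in ['nose','coupon_mid','spare_nut']: print(n,[(np.array(r['at']),round(r['confidence'],2)) for r in env.landmark_of('wrist',n)][:3])
dx,dy,z=W[...,0]-.574,W[...,1]+.078,W[...,2]
for k in np.arange(.048,.125,.003):
    b=(abs(dx-.003)<.012)&(abs(dy-k)<.0015); print(round(k,3),round(float(np.nanmedian(z[b])),4) if b.any() else '',end=' | ')
wheel()
```

```text
[ 0.5741 -0.0698  0.2006]
nose []
coupon_mid [(array([ 0.4003, -0.0134,  0.0053]), 0.97), (array([0.7432, 0.0146, 0.002 ]), 0.61), (array([0.5728, 0.0145, 0.0172]), 0.58)]
spare_nut [(array([ 0.6228, -0.1393,  0.0155]), 0.7)]
0.048 0.042 | 0.051 0.0419 | 0.054 0.042 | 0.057 0.0126 | 0.06 0.0119 | 0.063 0.0119 | 0.066 0.0129 | 0.069 0.0179 | 0.072 0.0177 | 0.075 0.0175 | 0.078 0.0176 | 0.081 0.0177 | 0.084 0.0174 | 0.087 0.0178 | 0.09 0.0174 | 0.093 0.0174 | 0.096 0.0175 | 0.099 0.0179 | 0.102 0.02 | 0.105 0.0198 | 0.108 0.0178 | 0.111 0.0175 | 0.114 0.0177 | 0.117 0.0118 | 0.12 0.012 | 0.123 0.0117 | t 42.2 axis tool [ -6.778   -0.0794 119.3976] world [ 0.5739 -0.0767  0.0812] Ftool [-0.6915 -0.8019  0.4154] line deg [(90, -126), (88, -84), (92, -55), (168, -53), (170, -47)]
```

View pics/w8.png

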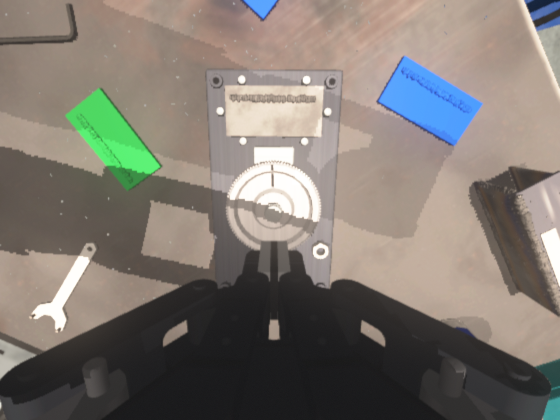

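The wrist view shows the nose at (273, 147), about 11 mm short of the coupon's edge. The coupon (225–323, 86–138) lies between its dowels, and the wheel line at (272, 175) points to the nose. I hand it in.

```bash
python3 -c "
from rig import env
print(env.job_done())"
```

```text
the job is handed in; nothing more can be done
None
```

I opened the handwheel two full turns and pushed the strap's nose about 11 mm clear of the coupon, which still lies between its dowels; I handed the job in at 42 s, verdict not shown.

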